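Spin the carving turntable and brake it on the mark

ROBOT

A 6-joint arm with a two-finger parallel gripper is mounted at the origin on the work surface. World frame = base frame: x ahead of the robot, y to its left, z up, the work surface at z = 0. Lengths are in m, angles in rad, forces in N, time in s.
With the tool pointing down it reaches from about 0.425 to 0.95 m from the base axis. Payload 3.5 kg.
Tool frame: the origin (TCP) lies at the very end of the fingers, on their centre line; the grasp point (between the pads) lies 19 mm behind it; z points along the fingers, y is the direction in which the jaws open and shut (so a half turn about z gives the same grasp; the last joint's range is limited). The gripper opens to 85 mm and grips with 20 to 120 N. Pads are 22 mm wide; open, the fingers measure 114 mm over their backs; the gripper's body (76 mm by 85 mm) begins 54 mm behind the grasp point. The pads swing forward as they close: fully open they stand 13 mm farther back than shut.
Start: joints at [1.169, 0.286, 1.577, -0, 1.279, -0.15], TCP at [0.168, 0.654, 0.231] pointing down, gripper open.
Joint ranges: [-2.77, 2.77], [-0.9, 2.22], [0.21, 2.48], [-1.53, 4.67], [0.24, 2.81], [-2.84, 2.84]. Speed limits (rad/s): [2.79, 2.79, 3.14, 3.14, 3.14, 3.14].

INTERFACE

Orientations are given as a unit quaternion [x, y, z, w].
In Python, from plant import get_state, vision, ctrl, cut_out gives the robot as it stands.
- The arm moves only by the tool jog_arm, never from a script. Its argument "commands" is text: rows parted by semicolons, each of 6 numbers parted by spaces: the shift along the world's x, y, z in m, then the turn, a rotation vector about the world's x, y, z in rad. A call has 1 to 20 rows; each row is the pose to reach, as a shift and turn from the pose commanded when the call began; what a row does not reach only later rows make up. A row lasts 1/8 s, in which the tool goes at most 62.5 mm and 10.7 degrees, less where a joint would pass 70% of its speed; a pose out of reach is approached as far as the arm can. A call with a gripper value outside its range is refused whole. "gripper" is the opening in per cent of the stroke, from 0 (shut) to 100 (fully open), set as the call begins (left out, the last holds). The fingers move at their own pace and stop on an object; "grip_force" is the grip in N (left out, the last holds). Time passes only in rows, so rows that repeat a pose let the fingers close. It gives the time, the measured TCP pose, the force and the opening at its end, in the units of the state.
- get_state(): the state, without advancing time (a new reading comes with each control period).
- vision.read_camera(name): name is "scene" or "top"; returns a dict with "frame" (480x640x3 uint8, red, green, blue), "z_map" (480x640 float32, m along the optical axis (not along the pixel's ray), 0 where there is no reading), "fx", "fy", "cx", "cy" (pixels), "R" (3x3) and "t" (3): a world point X has camera coordinates R X + t. Camera axes: x right, y down, z forward; pixel columns grow to the right and rows downward; lengths in m; the calibration is good to about 2 mm. A picture is of the moment at which its call begins.
- ctrl.sign_off(): hands the job in, once; it reports no verdict.
Trained networks look in the newest picture that a camera, given by its name, has taken for a name from the list of things; names that differ only in an ending like _2 or _b are one class to them, and where a whole thing is asked for, a point or a joint stands for the part that bears it (a point fixed in the world has none). Each returns a list of dicts, best first, with "conf" (0 to 1); they miss things now and then, are a little off and sometimes report something else, mostly with a low value. They report only what shows in the picture. A call takes as long as a camera call.
- cut_out(camera, query): "pixels" (480x640 bool, what is visible of it) and "box" ([centre column, centre row, width, height] in pixels, round what is visible of it).
The state is a dict: "time": time; "qpos": joint angles; "dq": joint speeds; "joint_efforts": joint torques, N m; "eef_pos": TCP position; "tcp_rot": TCP orientation; "contact_force": force on the tool from outside, world axes, zero at the start; "wrist_torque": the same for the moment, N m; "opening": opening from 0.0 (shut) to 1.0 (fully open).
Only numpy, scipy, OpenCV 4.12 (cv2) and the standard library are available. Lean on these libraries where they do the work, as an engineer would, in place of code of your own. Each camera call takes 0.05 s, during which the arm holds its last target.

TASK

The carver's turntable has just been greased: with a fingertip, flick the block on its round plate so that the plate spins freely anticlockwise (seen from above), and let it run untouched until the block has gone past the pointer at least once. Then, on a later pass, brake it with one fingertip pressed down on the plate's flat top so that it stops with the pointer pointing at the block, and leave it there. It must not come to rest anywhere else after passing the pointer, the block is not touched again after the flick, nothing is gripped, and the things lying around stay where they are.

Things in the scene. Friction and masses are not known exactly. Their poses are not given: they have to be found in the camera images.
- centre (a point): Centre of the turntable plate's flat top, on its axis, 66 mm above the bench. The plate is a plywood disc, radius 140 mm, 16 mm thick; its top is flat and clear from the centre out to radius 104 mm. It turns about a vertical axis over a fixed square foot (220 mm). Its bearing is rubber-mounted: under a press the plate starts to sink at 5 to 8 N and gives 10 mm by about 20 N. Such a press on the flat stops it at once.
- index (a point): Fixed point where the pointer points: at the rim radius (140 mm from the axis) and plate-top height. The pointer is a steel spike 42 mm long, 14 mm thick, its tip 7 mm outside the rim, on a dark wooden post (22 x 28 mm, its top 80 mm above the bench, 189 to 211 mm from the axis). The direction from centre to index is the pointer's.
- mark (a point): Turns with the plate: on its rim (140 mm from the axis), at plate-top height, on the radial centre line of the block. The pointer points at the block when this lies within 33 mm of index.
- block (a point): Dark wooden stop block screwed on the plate near the rim: 30 mm radially, 60 mm along the rim, 28 mm tall; this point is the centre of its underside, on the plate's top, 120 mm from the axis; x points radially outward, y anticlockwise along the rim. The only raised thing on the plate; push its flat -y face for an anticlockwise flick.
- wheel (a joint): Plate angle in rad, anticlockwise positive, counting on over turns without wrapping; 0, 2 pi, 4 pi .. when the block is exactly at the pointer. Starts at rest between -3.0 and -1.9. Free bearing, no spring: light viscous drag (time constant 8 to 13 s) and slight friction (about 0.04 rad/s2): let go at 4 rad/s it runs some 24 s, about 5 turns.
- mallet: Wooden mallet lying on the bench, about 230 mm long, head 85 mm across; a bystander, not to be disturbed.
- chisel: Wood chisel with a round handle lying on the bench, 240 mm long; a bystander.
- waxjar: Jar of wax, 70 mm across and 70 mm tall, standing on the bench; a bystander.
- offcut: Wooden offcut 50 x 120 x 35 mm lying on the bench; a bystander.

How it is judged:
On the way, in this order (a step that is already met when the one before it is completed fails the run):
1. the plate spins freely anticlockwise, flicked and let go (contact force between the fingers and plate_top below 0.05 N and contact force between the fingers and stop_block below 0.05 N and velocity of joint wheel above 1.2 rad/s and horizontal distance between mark and index above 0.06 m), for 0.1 s.
2. the block passes the pointer while the plate runs untouched (contact force between the fingers and plate_top below 0.05 N and contact force between the fingers and stop_block below 0.05 N and velocity of joint wheel above 0.15 rad/s and horizontal distance between mark and index below 0.05 m).
3. on a later pass a fingertip pressed on the plate's flat top has stopped it with the pointer at the block (contact force between the fingers and plate_top above 0.3 N and horizontal distance between mark and index below 0.033 m and velocity of joint wheel between -0.08 and 0.08 rad/s and value of joint wheel above 5 rad), for 0.15 s.
At the end, for the whole second after the job is handed in: The plate, after at least one free pass, is at rest (slower than 0.03 rad/s) with the block at the pointer: the rim mark on the block's centre line within 33 mm of the point the pointer points at (about half the block's width either way) (horizontal distance between mark and index below 0.033 m and value of joint wheel above 5 rad and velocity of joint wheel between -0.03 and 0.03 rad/s); the robot touches nothing.
It fails at once if after passing the pointer for the first time, the plate comes to rest (or turns back) away from the pointer (value of joint wheel above 0.6 rad and velocity of joint wheel below 0.05 rad/s and horizontal distance between mark and index above 0.036 m).
It fails at once if the block is touched again after it has passed the pointer (value of joint wheel above 0.6 rad and contact force between the fingers and stop_block above 0.3 N).
It fails at once if the turntable is stopped with another part of the arm (contact force between the arm and wheel above 0.5 N).
It fails at once if the block is taken between the fingers (x of the grasp point in the frame of block between -0.02 and 0.02 m and y of the grasp point in the frame of block between -0.028 and 0.028 m and z of the grasp point in the frame of block below 0.034 m).
It fails at once if a bystander (mallet, chisel, jar or offcut) is moved or lifted (distance of any of mallet, chisel, waxjar, offcut from where it was at the start of the episode above 0.02 m).
It also fails if it takes over 64 s, if anything falls off the work surface, if the arm or the gripper's body presses on something with over 40 N, if the wrist force passes 120 N, or if a joint passes its speed limit or range.

## Working session

There is one attempt and no reset: what is moved stays moved. The work goes in short steps, Python scripts to look and compute and a tool call to move; the robot and the scene stay as the last step left them, time stands still between calls to the robot, and variables do not carry over. Pictures are saved under pics/ and viewed, and the job is handed in when it is done.

Besides the shell and the picture viewer there is one more tool, called after ">>>" in YAML: its name, and indented under it one key for each argument. jog_arm: Moves the arm, as the interface text tells. Its arguments: {"type":"object","properties":{"commands":{"type":"string"},"gripper":{"type":"number"},"grip_force":{"type":"number"}},"required":["commands"]}

```bash
mkdir -p pics; ls
cat > h.py <<'E'
import numpy as np, cv2
from plant import get_state, vision, ctrl, cut_out
def world(c,us,vs):
    z=c["z_map"][vs,us]; ok=z>0
    us=us[ok];vs=vs[ok];z=z[ok]
    P=np.stack([(us-c["cx"])/c["fx"]*z,(vs-c["cy"])/c["fy"]*z,z],1)
    return (P-np.array(c["t"]))@np.array(c["R"])
def proj(c,X):
    p=np.array(c["R"])@np.array(X)+np.array(c["t"])
    return c["fx"]*p[0]/p[2]+c["cx"],c["fy"]*p[1]/p[2]+c["cy"]
def maskpts(c,m):
    v,u=np.nonzero(m); return world(c,u,v)
E
python3 - <<'E'
from h import *
s=get_state();print(s)
for n in("scene","top"):
    c=vision.read_camera(n); cv2.imwrite(f"pics/{n}0.png",c["frame"][:,:,::-1])
    for q in("block","wheel","mallet","chisel","waxjar","offcut"):
        for r in cut_out(n,q)[:2]:
            p=maskpts(c,r["pixels"])
            print(n,q,round(r["conf"],2),np.round(r["box"]),np.round(np.median(p,0),3) if len(p) else None, np.round(np.percentile(p,[2,98],axis=0),3).tolist() if len(p) else None)
E
```

```text
pics
{'time': 0.0, 'qpos': array([ 1.16898031e+00,  2.87207497e-01,  1.57820596e+00,  3.34211355e-05,
        1.27860186e+00, -1.50008126e-01]), 'dq': array([ 4.79273816e-04,  4.65932867e-05, -8.82674085e-04,  7.90110464e-04,
       -4.77914503e-04,  8.38696884e-04]), 'joint_efforts': array([-3.93592700e-04, -4.05985665e+01, -2.92622173e+01, -1.30803719e-04,
        5.92533019e-03,  3.94201868e-05]), 'eef_pos': array([0.16788398, 0.65309814, 0.22990361]), 'tcp_rot': array([ 1.25576279e-01,  9.92083228e-01, -1.16115973e-03, -3.45388523e-04]), 'contact_force': array([ 0.10170358, -0.23721055,  0.41409676]), 'wrist_torque': array([-0.02546457, -0.01072975, -0.04798602]), 'opening': 0.9969288683540253}
scene block 0.89 [320. 268. 124.  78.] [ 0.581 -0.063  0.067] [[0.447, -0.183, 0.057], [0.7, 0.072, 0.093]]
scene wheel 0.87 [322. 269. 122.  90.] [ 0.581 -0.064  0.067] [[0.445, -0.183, 0.055], [0.701, 0.073, 0.094]]
scene mallet 0.88 [411. 190.  80.  20.] [0.501 0.483 0.027] [[0.366, 0.421, 0.001], [0.588, 0.558, 0.05]]
scene chisel 0.7 [109. 386.  39.  92.] [ 0.464 -0.518  0.021] [[0.36
[... 204 characters left out ...]
 0.035] [[0.656, -0.452, 0.003], [0.716, -0.333, 0.038]]
top block 0.96 [336. 221. 103. 106.] [ 0.566 -0.05   0.065] [[0.441, -0.175, 0.058], [0.69, 0.075, 0.092]]
top mallet 0.55 [140. 261.  55.  88.] [0.523 0.493 0.031] [[0.364, 0.423, 0.015], [0.583, 0.554, 0.049]]
top chisel 0.82 [509. 258.  35.  87.] [ 0.444 -0.511  0.02 ] [[0.355, -0.557, -0.002], [0.573, -0.476, 0.032]]
top chisel 0.64 [339. 226. 102. 103.] [ 0.565 -0.05   0.065] [[0.442, -0.175, 0.059], [0.69, 0.073, 0.092]]
top waxjar 0.61 [178. 195.  29.  29.] [0.643 0.372 0.066] [[0.614, 0.347, -0.0], [0.675, 0.408, 0.075]]
top offcut 0.83 [462. 180.  47.  28.] [ 0.68  -0.39   0.033] [[0.653, -0.448, 0.018], [0.709, -0.333, 0.04]]
```

Run:
```python
from h import *
from scipy.optimize import least_squares
out=[]
for n in("scene","top"):
    c=vision.read_camera(n)
    r=cut_out(n,"block")[0]
    p=maskpts(c,r["pixels"])
    V,U=np.mgrid[0:480,0:640]
    z=c["z_map"]; P=np.full((480,640,3),np.nan); ok=z>0
    P[ok]=world(c,U[ok],V[ok])
    near=np.hypot(P[...,0]-.57,P[...,1]+.05)<.26
    hi=near&(P[...,2]>.072)
    # disc top edge fit
    disc=near&(abs(P[...,2]-.066)<.004)
    q=P[disc][:,:2]
    cnt,_=cv2.findContours(r["pixels"].astype(np.uint8),0,2)
    (x,y),rad=cv2.minEnclosingCircle(q[np.hypot(q[:,0]-.57,q[:,1]+.05)<.16].astype(np.float32)); print(n,"circ",x,y,rad, c["t"],c["fx"])
    nl,lab,st,ce=cv2.connectedComponentsWithStats(hi.astype(np.uint8))
    for i in range(1,nl):
        if st[i,4]>4:
            pp=P[lab==i]; print(n,st[i],ce[i],np.round(pp.mean(0),4),np.round(pp.min(0),3),np.round(pp.max(0),3))
    im=c["frame"][:,:,::-1]
    u,v=[int(a) for a in proj(c,[.57,-.05,.066])]
    cr=im[max(0,v-100):v+100,max(0,u-130):u+130]; 
    cv2.imwrite(f"pics/{n}_crop.png",cv2.resize(cr,None,fx=3,fy=3,interpolation=cv2.INTER_CUBIC))
    print("crop origin",u-130,v-100)
```

```text
scene circ 0.5676683187484741 -0.04903284087777138 0.14220303297042847 [-0.40584552 -0.09455259  1.51375007] 505.8499964835421
scene [275 227  28  21 384] [288.875      237.31510417] [ 0.4559 -0.0298  0.0882] [ 0.429 -0.056  0.072] [0.473 0.007 0.098]
scene [332 303  17  22 221] [338.97737557 315.68778281] [ 0.7202 -0.1697  0.0791] [ 0.685 -0.189  0.072] [ 0.742 -0.141  0.084]
crop origin 190 165
top circ 0.5732593536376953 -0.05946352332830429 0.15041829645633698 [0.00884338 0.52955142 1.47929983] 539.7124677982193
top [371 156  19  21 133] [380.63909774 164.2406015 ] [ 0.7151 -0.1669  0.0777] [ 0.685 -0.189  0.072] [ 0.737 -0.141  0.086]
top [317 258  24  16 267] [328.39700375 265.23220974] [ 0.4492 -0.0251  0.0928] [ 0.429 -0.055  0.074] [0.468 0.005 0.101]
crop origin 207 119
```

View pics/scene0.png

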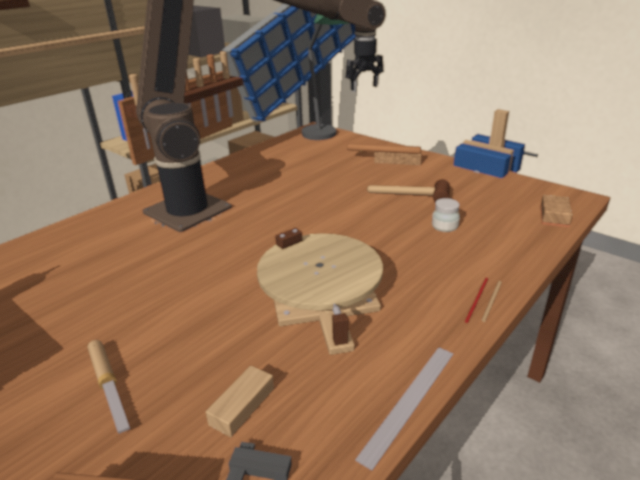

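View pics/top_crop.png

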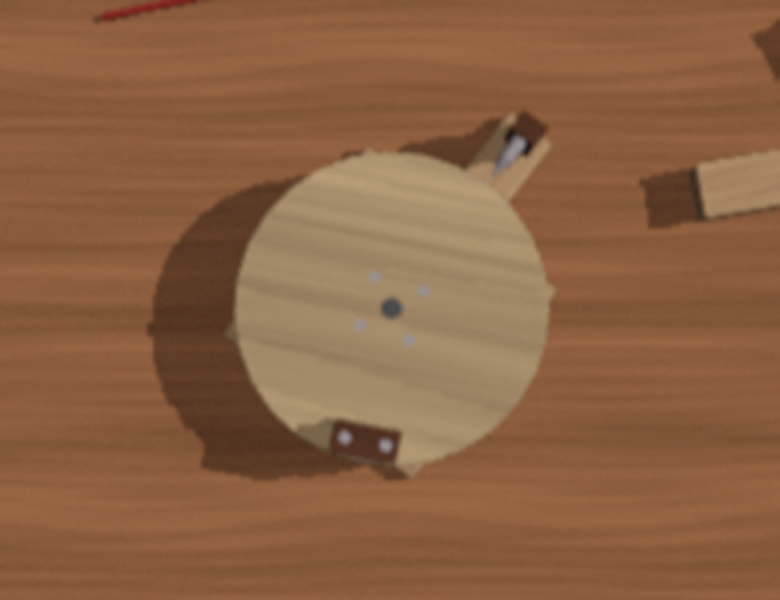

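View pics/scene_crop.png

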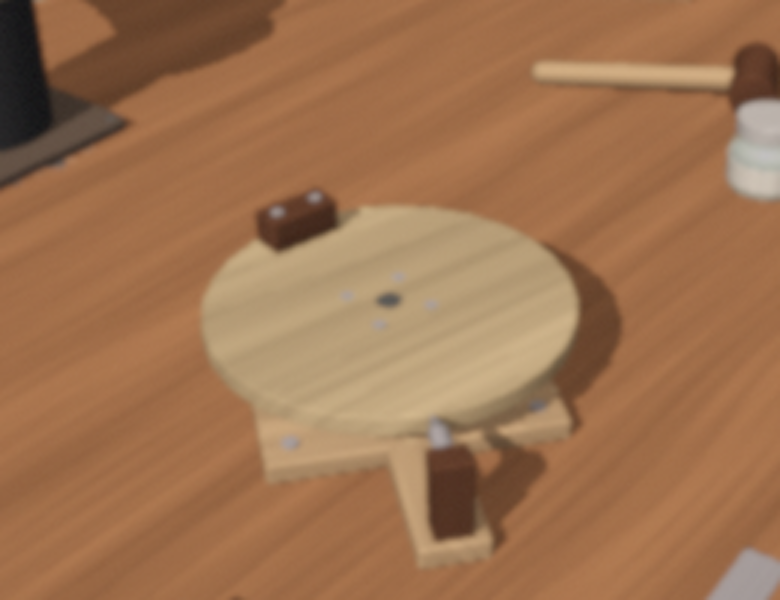

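```bash
cat >> h.py <<'E'
def ray(c,u,v,z):
    R=np.array(c["R"]);o=-R.T@np.array(c["t"]);d=R.T@np.array([(u-c["cx"])/c["fx"],(v-c["cy"])/c["fy"],1])
    return o+d*(z-o[2])/d[2]
C=np.array([.5675,-.0500])
def blockang(n,dbg=False):
    t=get_state()["time"]; c=vision.read_camera(n)
    V,U=np.mgrid[0:480,0:640]; z=c["z_map"]; ok=z>0
    p=world(c,U[ok],V[ok]); r=np.hypot(p[:,0]-C[0],p[:,1]-C[1])
    dark=c["frame"][ok].sum(1)<260
    m=(r<.145)&(r>.095)&(p[:,2]>.086)&(p[:,2]<.102)
    q=p[m]
    if len(q)<40: return t,np.nan,len(q),np.nan
    mu=q.mean(0)[:2]-C
    return t,np.arctan2(mu[1],mu[0]),len(q),np.hypot(*mu)
E
python3 - <<'E'
from h import *
for n,ce,tip in(("top",(337.3,221.7),(372,177)),("scene",(319.3,265),(334.7,305.3))):
    c=vision.read_camera(n)
    cc=ray(c,*ce,.066)
    for z in(.066,.073):
        t=ray(c,*tip,z);d=t-cc;print(n,cc,t,np.hypot(d[0],d[1]),np.arctan2(d[1],d[0]))
    print(blockang(n))
    V,U=np.mgrid[0:480,0:640]; z=c["z_map"]; ok=z>0
    p=world(c,U[ok],V[ok]); d=p[:,:2]-C;r=np.hypot(*d.T)
    m=(r>.16)&(r<.225)&(p[:,2]>.0755)&(p[:,2]<.083)
    mu=d[m].mean(0);print("post",m.sum(),np.hypot(*mu),np.arctan2(mu[1],mu[0]))
E
```

```text
top [ 0.56440915 -0.05051808  0.066     ] [ 0.6830624  -0.14464174  0.066     ] 0.15145249334066413 -0.6706217031445295
top [ 0.56440915 -0.05051808  0.066     ] [ 0.68200143 -0.14395847  0.073     ] 0.15019671296079615 -0.6714477298621313
(0.95, np.float64(2.933371543477563), 262, np.float64(0.12109429501140222))
post 93 0.19203259974169593 -0.6709503783414161
scene [ 0.56630034 -0.0490047   0.066     ] [ 0.68369128 -0.13808655  0.066     ] 0.14736420049444385 -0.6491396261423635
scene [ 0.56630034 -0.0490047   0.066     ] [ 0.6893098  -0.14480229  0.073     ] 0.15591184667304367 -0.6616687209240196
(1.05, np.float64(2.9505722527159675), 244, np.float64(0.11567114827189029))
post 182 0.19443131749829892 -0.660857073456289
```

>>> jog_arm:
  commands: "0.03 -0.05 0 0 0 0;0.06 -0.1 0 0 0 0;0.09 -0.15 0 0 0 0;0.12 -0.2 0 0 0 0;0.15 -0.25 0 0 0 0;0.18 -0.3 0 0 0 0;0.21 -0.35 0 0 0 0;0.24 -0.4 0 0 0 0;0.26 -0.45 0 0 0 0;0.28 -0.5 0 0 0 0;0.295 -0.55 0 0 0 0;0.295 -0.59 0 0 0 0;0.295 -0.59 0 0 0 0;0.295 -0.59 0 0 0 0"
  gripper: 0
  grip_force: 40

```text
time: 2.85
eef_pos: [0.4631, 0.064, 0.2314]
tcp_rot: [0.126, 0.992, 0.0, 0.0]
contact_force: [0.1, 0.7, -0.4]
opening: -0.004
```

>>> jog_arm:
  commands: "0.002 -0.005 -0.04 0 0 0;0.004 -0.01 -0.08 0 0 0;0.006 -0.02 -0.12 0 0 0;0.008 -0.03 -0.145 0 0 0;0.008 -0.036 -0.155 0 0 0;0.008 -0.036 -0.155 0 0 0;0.008 -0.036 -0.155 0 0 0"

```text
time: 3.72
eef_pos: [0.4721, 0.0281, 0.0777]
tcp_rot: [0.125, 0.992, 0.0, 0.001]
contact_force: [0.5, 0.6, 0.3]
opening: -0.005
```

Run:
```python
from h import *
print(get_state()["eef_pos"],get_state()["contact_force"],blockang("scene"))
c=vision.read_camera("scene");u,v=320,250
cv2.imwrite("pics/a1.png",cv2.resize(c["frame"][150:350,190:450,::-1],None,fx=3,fy=3))
```

```text
[0.47214813 0.02808994 0.07767319] [0.49317361 0.57537171 0.26320419] (3.725, np.float64(2.846016877880011), 303, np.float64(0.11372060127561863))
```

View pics/a1.png

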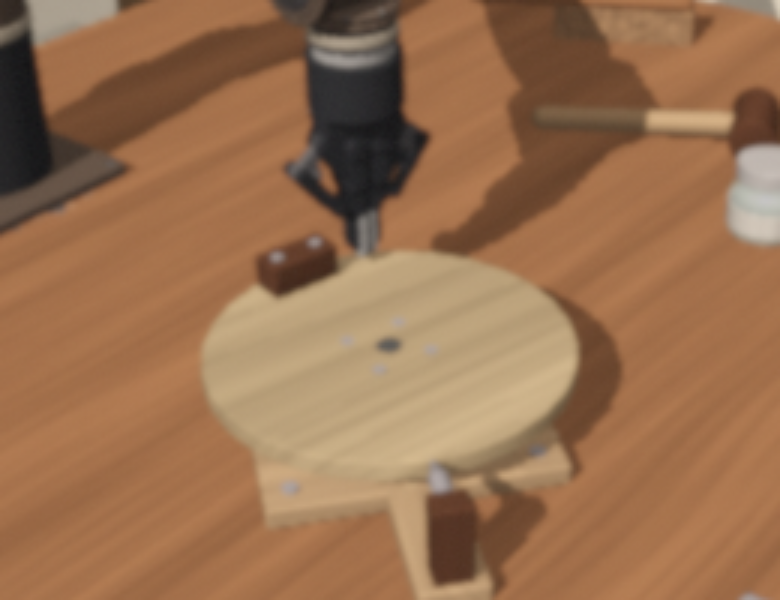

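The picture shows the closed fingertip at about (365,240), just clockwise of the block's face at about (335,260), with the block unmoved. I'll flick now.

>>> jog_arm:
  commands: "-0.0053 -0.0068 0 0 0 0;-0.0137 -0.0203 0 0 0 0;-0.0231 -0.043 0 0 0 0;-0.0283 -0.0757 0 0 0 0;-0.0242 -0.1098 0 0 0 0;-0.02 -0.12 0.02 0 0 0;-0.02 -0.12 0.07 0 0 0;-0.02 -0.12 0.12 0 0 0"

```text
time: 4.82
eef_pos: [0.4498, -0.0932, 0.1971]
tcp_rot: [0.126, 0.992, 0.0, -0.001]
contact_force: [1.2, -0.1, 0.7]
opening: 0.001
```

Run:
```python
from h import *
import json
L=[]
for i in range(4):
  for n in("top","scene"):
    a=blockang(n); L.append((n,)+tuple(float(x) for x in a)); print(n,np.round(a,3))
json.dump(L,open("log.json","w"))
```

```text
top [ 4.825e+00 -1.507e+00  2.630e+02  1.200e-01]
scene [ 4.875e+00 -1.349e+00  3.570e+02  1.220e-01]
top [ 4.925e+00 -1.267e+00  2.630e+02  1.190e-01]
scene [ 4.975e+00 -1.113e+00  3.680e+02  1.230e-01]
top [ 5.025e+00 -1.022e+00  2.660e+02  1.190e-01]
scene [ 5.075e+00 -8.820e-01  3.700e+02  1.240e-01]
top [ 5.125e+00 -7.840e-01  2.620e+02  1.190e-01]
scene [ 5.175e+00 -6.550e-01  3.800e+02  1.240e-01]
```

>>> jog_arm:
  commands: "0.035 0.025 0 0 0 0;0.065 0.043 -0.02 0 0 0;0.065 0.043 -0.06 0 0 0;0.065 0.043 -0.09 0 0 0;0.065 0.043 -0.107 0 0 0;0.065 0.043 -0.107 0 0 0"

```text
time: 5.98
eef_pos: [0.5148, -0.049, 0.0874]
tcp_rot: [0.126, 0.992, 0.0, -0.002]
contact_force: [-0.2, -1.3, 0.8]
opening: -0.002
```

```bash
cat > meas.py <<'E'
from h import *
import json,sys
L=json.load(open("log.json"))
for i in range(int(sys.argv[1])):
    n="top" if i%2==0 else "scene"
    a=blockang(n); L.append([n]+[float(x) for x in a]); print(n,np.round(a,3))
json.dump(L,open("log.json","w"))
s=get_state();print(s["time"],s["eef_pos"])
E
cat > fit.py <<'E'
from h import *
import json
from scipy.optimize import least_squares
from scipy.interpolate import interp1d
L=[l for l in json.load(open("log.json")) if np.isfinite(l[2]) and l[3]>180]
t=np.array([l[1] for l in L]);a=np.array([l[2] for l in L]);sc=np.array([l[0]=="scene" for l in L])
t0=t[0];P=-.665
def model(p,tt):
    w0,tau,b=p[1],p[2],.04; x=tt-t0
    return p[0]+(w0+b*tau)*tau*(1-np.exp(-x/tau))-b*tau*x, (w0+b*tau)*np.exp(-x/tau)-b*tau
def res(p):
    # camera bias: first harmonic for scene and top
    th=model(p,t)[0]; bias=np.where(sc,p[3]+p[4]*np.cos(a)+p[5]*np.sin(a),p[6]*np.cos(a)+p[7]*np.sin(a))
    d=(a-th-bias+np.pi)%(2*np.pi)-np.pi
    return np.r_[d/.01,p[3:]/.03,(p[2]-10)/2.5]
r=least_squares(res,[a[0],2.3,10,0,0,0,0,0],loss="soft_l1")
p=r.x;print(np.round(p,3),"rms",np.sqrt(np.mean(res(p)[:len(t)]**2))*.01,len(t))
tt=np.arange(t0,t0+40,.005);th,w=model(p,tt);wh=th-P
wh-=2*np.pi*round((wh[0]+.85)/(2*np.pi))
for k in(0,1,2,3):
    if w.min()<0: m=w>0
    else: m=w>-9
    if wh[m].max()>2*np.pi*k:
        tk=np.interp(2*np.pi*k,wh[m],tt[m]);print(k,"t",round(tk,3),"w",round(float(np.interp(tk,tt,w)),3))
print("final wheel/2pi",wh[w>0].max()/2/np.pi)
E
python3 meas.py 10;python3 fit.py
```

```text
top [5.975e+00 1.180e+00 2.620e+02 1.190e-01]
scene [6.025e+00 1.248e+00 2.460e+02 1.180e-01]
top [6.075e+00 1.401e+00 2.640e+02 1.190e-01]
scene [6.125e+00 1.468e+00 2.450e+02 1.180e-01]
top [6.175e+00 1.615e+00 2.600e+02 1.200e-01]
scene [6.225e+00 1.691e+00 2.490e+02 1.170e-01]
top [6.275e+00 1.836e+00 2.580e+02 1.200e-01]
scene [6.325e+00 1.909e+00 2.370e+02 1.170e-01]
top [6.375e+00 2.045e+00 2.550e+02 1.200e-01]
scene [6.425e+00 2.111e+00 2.140e+02 1.160e-01]
6.475 [ 0.5164355  -0.04937498  0.08991294]
[-1.4910e+00  2.4630e+00  1.1011e+01 -1.0000e-03 -2.3000e-02 -2.3000e-02
 -1.4000e-02  1.5000e-02] rms 0.0029688453616524913 18
0 t 5.167 w 2.374
1 t 8.293 w 1.678
2 t 13.262 w 0.909
final wheel/2pi 2.7285071285272506
```

>>> jog_arm:
  commands: "0 0 -0.005 0 0 0;0 0 -0.008 0 0 0;0 0 -0.008 0 0 0;0 0 -0.008 0 0 0;0 0 -0.008 0 0 0;0 0 -0.008 0 0 0;0 0 -0.008 0 0 0;0 0 -0.008 0 0 0;0 0 -0.008 0 0 0;0 0 -0.008 0 0 0;0 0 -0.008 0 0 0;0 0 -0.008 0 0 0"

```text
time: 7.98
eef_pos: [0.5161, -0.0493, 0.0813]
tcp_rot: [0.126, 0.992, -0.0, -0.0]
contact_force: [1.2, -1.1, -0.2]
opening: -0.001
```

```bash
python3 meas.py 6;python3 fit.py
```

```text
top [ 7.975e+00 -1.118e+00  2.630e+02  1.190e-01]
scene [ 8.025e+00 -1.006e+00  3.680e+02  1.230e-01]
top [ 8.075e+00 -9.350e-01  2.650e+02  1.190e-01]
scene [ 8.125e+00 -8.350e-01  3.650e+02  1.230e-01]
top [ 8.175e+00 -7.580e-01  2.590e+02  1.180e-01]
scene [ 8.225e+00 -6.600e-01  3.670e+02  1.230e-01]
8.275 [ 0.51612579 -0.04927701  0.08131423]
[-1.4990e+00  2.4530e+00  1.2882e+01 -3.0000e-03 -1.4000e-02 -2.9000e-02
 -2.0000e-03  8.0000e-03] rms 0.0032813016496306595 24
0 t 5.171 w 2.375
1 t 8.224 w 1.765
2 t 12.672 w 1.099
3 t 23.726 w 0.169
final wheel/2pi 3.046884082742519
```

>>> jog_arm:
  commands: "0 0 0 0 0 0;0 0 0 0 0 0;0 0 0 0 0 0;0 0 0 0 0 0;0 0 0 0 0 0;0 0 0 0 0 0;0 0 0 0 0 0;0 0 0 0 0 0;0 0 0 0 0 0;0 0 0 0 0 0"

```text
time: 9.52
eef_pos: [0.5161, -0.0493, 0.0813]
tcp_rot: [0.126, 0.992, -0.0, -0.0]
contact_force: [-0.5, 0.9, 1.0]
opening: 0.001
```

```bash
python3 meas.py 6;python3 fit.py
```

```text
top [9.525e+00 1.516e+00 2.590e+02 1.190e-01]
scene [9.575e+00 1.552e+00 2.470e+02 1.170e-01]
top [9.625e+00 1.667e+00 2.610e+02 1.200e-01]
scene [9.675e+00 1.705e+00 2.430e+02 1.170e-01]
top [9.725e+00 1.821e+00 2.640e+02 1.200e-01]
scene [9.775e+00 1.867e+00 2.380e+02 1.170e-01]
9.825 [ 0.51614877 -0.04927507  0.08133016]
[-1.4950e+00  2.4430e+00  1.3306e+01 -2.0000e-03 -1.5000e-02 -2.6000e-02
 -2.0000e-03  1.2000e-02] rms 0.003049153633979832 30
0 t 5.17 w 2.367
1 t 8.222 w 1.773
2 t 12.613 w 1.125
3 t 22.435 w 0.26
final wheel/2pi 3.1021939155859153
```

>>> jog_arm:
  commands: "0 0 -0.006 0 0 0"

```text
time: 9.95
eef_pos: [0.5166, -0.0494, 0.0756]
tcp_rot: [0.126, 0.992, -0.0, 0.001]
contact_force: [-0.4, 0.3, 0.8]
opening: 0.002
```

>>> jog_arm:
  commands: "0 0 0 0 0 0"

```text
time: 10.07
eef_pos: [0.5155, -0.0491, 0.0745]
tcp_rot: [0.126, 0.992, 0.0, -0.001]
contact_force: [-0.7, 1.2, 0.4]
opening: -0.0
```

>>> jog_arm:
  commands: "0 0 0 0 0 0;0 0 0 0 0 0;0 0 0 0 0 0;0 0 0 0 0 0;0 0 0 0 0 0;0 0 0 0 0 0;0 0 0 0 0 0;0 0 0 0 0 0"

```text
time: 11.08
eef_pos: [0.5161, -0.0493, 0.0753]
tcp_rot: [0.126, 0.992, -0.0, 0.0]
contact_force: [0.1, -0.6, -0.1]
opening: 0.001
```

```bash
python3 meas.py 6;python3 fit.py
```

```text
top [ 1.1075e+01 -2.4580e+00  1.3000e+02  1.2400e-01]
scene [ 1.1125e+01 -2.4430e+00  2.5700e+02  1.1900e-01]
top [ 1.1175e+01 -2.3790e+00  2.0600e+02  1.2300e-01]
scene [ 1.1225e+01 -2.3070e+00  2.5000e+02  1.2000e-01]
top [ 1.1275e+01 -2.2860e+00  2.4900e+02  1.2100e-01]
scene [ 1.1325e+01 -2.1780e+00  2.5700e+02  1.1900e-01]
11.375 [ 0.5161551  -0.04930649  0.07534859]
[-1.4940e+00  2.4420e+00  1.3385e+01 -2.0000e-03 -2.0000e-02 -2.9000e-02
 -6.0000e-03  1.0000e-02] rms 0.0063186563232561655 35
0 t 5.17 w 2.366
1 t 8.222 w 1.774
2 t 12.602 w 1.13
3 t 22.254 w 0.274
final wheel/2pi 3.112454054815384
```

>>> jog_arm:
  commands: "0 0 0 0 0 0;0 0 0 0 0 0;0 0 0 0 0 0;0 0 0 0 0 0;0 0 0 0 0 0;0 0 0 0 0 0;0 0 0 0 0 0;0 0 0 0 0 0;0 0 0 0 0 0;0 0 -0.018 0 0 0;0 0 -0.018 0 0 0;0 0 -0.018 0 0 0;0 0 -0.018 0 0 0;0 0 -0.018 0 0 0"

```text
time: 13.12
eef_pos: [0.5183, -0.0502, 0.0599]
tcp_rot: [0.125, 0.992, -0.001, 0.002]
contact_force: [-3.2, -0.1, 13.2]
opening: -0.002
```

```bash
cp log.json l0.json; python3 meas.py 4; python3 -c "
from h import *
print(get_state()['contact_force'])
c=vision.read_camera('top');cv2.imwrite('pics/b1.png',cv2.resize(c['frame'][119:319,207:467,::-1],None,fx=3,fy=3))"
```

```text
top [ 1.3125e+01 -6.9200e-01  1.7400e+02  1.1900e-01]
scene [ 1.3175e+01 -6.9000e-01  2.9600e+02  1.2100e-01]
top [ 1.3225e+01 -7.0200e-01  1.6300e+02  1.1900e-01]
scene [ 1.3275e+01 -6.9100e-01  2.9400e+02  1.2100e-01]
13.325 [ 0.51825509 -0.05023673  0.05992731]
[-2.59295489 -0.81538241 13.59823327]
```

View pics/b1.png

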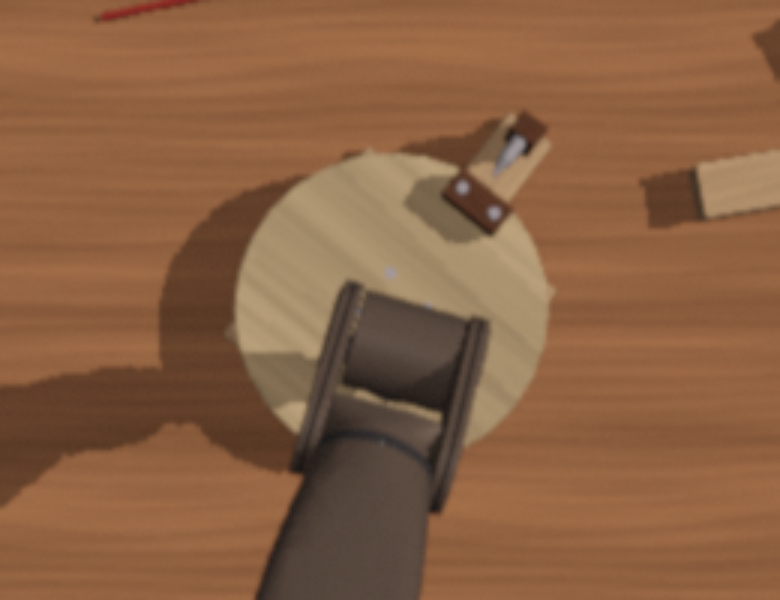

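The plate has stopped: the block sits at about (478,200) and the spike tip at (497,172) points at its middle. The press reads about 13 N. I'll lift straight up.

>>> jog_arm:
  commands: "0 0 0.006 0 0 0;0 0 0.012 0 0 0;0 0 0.025 0 0 0;0 0 0.05 0 0 0;0 0 0.09 0 0 0;0 0 0.12 0 0 0;0 0 0.12 0 0 0;0 0 0.12 0 0 0"

```text
time: 14.38
eef_pos: [0.5153, -0.049, 0.176]
tcp_rot: [0.126, 0.992, 0.0, -0.001]
contact_force: [0.5, -0.0, 0.2]
opening: 0.003
```

```bash
python3 meas.py 6; python3 -c "
from h import *
print(get_state()['contact_force'])
c=vision.read_camera('scene');cv2.imwrite('pics/b2.png',c['frame'][:,:,::-1])
for q in('mallet','chisel','waxjar','offcut'):
    r=cut_out('scene',q)
    if r: print(q,np.round(np.median(maskpts(c,r[0]['pixels']),0),3))"
```

```text
top [ 1.4375e+01 -7.1300e-01  2.6200e+02  1.1800e-01]
scene [ 1.4425e+01 -7.0600e-01  3.7200e+02  1.2400e-01]
top [ 1.4475e+01 -7.1300e-01  2.6200e+02  1.1800e-01]
scene [ 1.4525e+01 -7.0900e-01  3.6800e+02  1.2400e-01]
top [ 1.4575e+01 -7.1300e-01  2.6400e+02  1.1900e-01]
scene [ 1.4625e+01 -7.0500e-01  3.7200e+02  1.2400e-01]
14.675 [ 0.51560042 -0.04912762  0.17620579]
[ 1.00305708 -0.04314476  0.66114959]
mallet [0.502 0.484 0.027]
chisel [ 0.463 -0.518  0.02 ]
waxjar [0.658 0.362 0.045]
offcut [0.658 0.361 0.045]
```

View pics/b2.png

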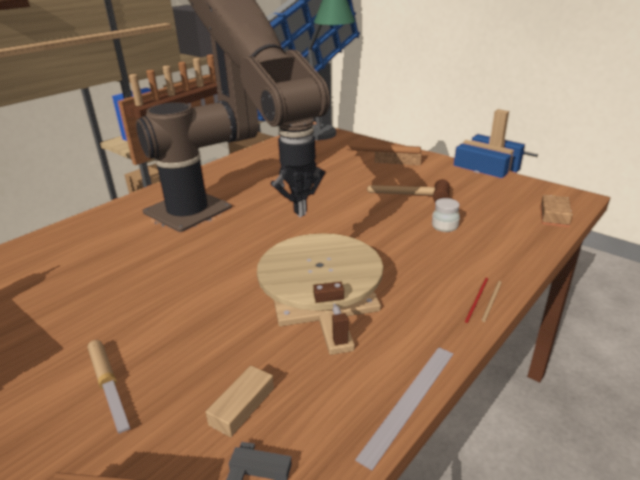

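The picture shows the block at about (328,292), in line with the spike at (338,312). The arm is clear, and the offcut at (240,400) is where it started. The plate is at rest, about 0.05 rad (roughly 6 mm) from the pointer.

```bash
python3 -c "
from plant import ctrl
print(ctrl.sign_off())"
```

```text
the job is handed in; nothing more can be done
None
```

The plate is stopped with the pointer at the block, and the job is handed in. The hand-in gives no verdict.

- **Flick:** I pushed the block's -y face with the shut fingertip, which sent the plate off anticlockwise at about 2.4 rad/s. It ran untouched past the pointer twice, at about 5.2 s and 8.2 s.
- **Brake:** I fitted the plate's motion from the camera images and timed a press for the third pass, predicted at 12.60 s. The fingertip pressed at about 50 mm from the axis with about 13 N. I then lifted straight up.

**Last checks:**
- **Position:** the mark lay about 0.04–0.05 rad from the pointer, roughly 6–7 mm against the 33 mm allowed. Both cameras agreed.
- **At rest:** the plate did not move over the last 0.25 s of images. It shifted about 0.01–0.02 rad when I lifted the finger.
- **Arm:** it was about 110 mm above the plate and touching nothing.
- **Bystanders:** the mallet, chisel and jar were within 1 mm of their first readings. For the offcut, the network returned the jar's position by mistake. I checked it by eye instead, and it was in the same place as in the first picture.

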